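# Bayonet filter cap to the vent position

### The arm

A 6-joint arm with a two-finger parallel gripper is mounted at the origin on the work surface. World frame = base frame: x ahead of the robot, y to its left, z up, the work surface at z = 0. Lengths are in mm, angles in rad, forces in N, time in s.
With the tool pointing down it reaches from about 350 to 775 mm from the base axis. Payload 7.3 kg.
Tool frame: the origin (TCP) lies midway between the tips of the shut fingers; the grasp point (between the pads) lies 19 mm behind it; z points along the fingers, y is the direction in which the jaws open and shut (so a half turn about z gives the same grasp; the last joint's range is limited). The gripper opens to 92 mm and grips with 3 to 60 N. Pads are 19 mm wide; open, the fingers measure 130 mm over their backs; the gripper's body (75 mm by 190 mm) begins 47 mm behind the grasp point.
Start: joints at [-1.346, 0.342, 1.524, -0, 1.275, -0.146], TCP at [190.263, -489.331, 226.741] pointing down, gripper open.
Joint ranges: [-2.53, 2.53], [-0.77, 2.02], [0.04, 2.7], [-1, 4.14], [0.28, 2.66], [-3.11, 3.11]. Speed limits (rad/s): [2.57, 2.57, 3.14, 3.14, 3.14, 3.14].

### API

Orientations are given as [roll, pitch, yaw] about the fixed x, y, z axes, in that order (R = Rz(yaw) Ry(pitch) Rx(roll)).
In Python, from plant import sensors, imaging, ticket gives the robot as it stands. The module is installed in compiled form; this text tells all that it offers.
- The arm moves only by the tool arm_command, never from a script. Its argument "increments" is one flat list of numbers, 5 for each row, row after row: the closure, from 0 (fully open) to 1 (shut), then the shift along the tool's x, y, z in mm, then the turn about the tool's z in degrees. In form: [hand, dx, dy, dz, spin, hand, dx, dy, dz, spin, ...]. A call has 1 to 20 rows; each row is the pose to reach, as a shift and turn from the pose commanded when the call began, along the tool's axes at that moment; what a row does not reach only later rows make up. A row lasts 1/8 s, in which the tool goes at most 62.5 mm and 10.7 degrees, less where a joint would pass 70% of its speed; a pose out of reach is approached as far as the arm can. A call with a gripper value outside its range is refused whole. The fingers move at their own pace and stop on an object; the grip force is fixed at half the most. Time passes only in rows, so rows that repeat a pose let the fingers close. It gives the time, the measured TCP pose, the force and the opening at its end, in the units of the state.
- sensors.get_obs(): the state, without advancing time (a new reading comes with each control period).
- imaging.capture(name): name is "scene" or "top" or "wrist"; returns the picture (480x640x3 uint8, blue, green, red); there is no depth.
- imaging.calibration(name): a dict with "fx", "fy", "cx", "cy" (pixels), "world_to_cam" (4x4, takes a point from world to camera coordinates); the wrist camera has in their place "hand_eye" (4x4, takes a point from camera to tool coordinates, whose origin is the TCP and whose axes are the flange's). Camera axes: x right, y down, z forward; pixel columns grow to the right and rows downward; lengths in mm; the calibration is good to about 2 mm. A picture is of the moment at which its call begins: read the wrist's pose just before it. calibration takes no time and is no camera call.
- ticket.close_job(): hands the job in, once; it reports no verdict.
The state is a dict: "time": time; "joint_positions": joint angles; "dq": joint speeds; "tau": joint torques, N m; "tool_pos": TCP position; "tcp_rot": TCP orientation; "contact_force": force on the tool from outside, world axes, zero at the start; "moment": the same for the moment, N m; "grip_width": finger opening in mm.
Only numpy, scipy, OpenCV 4.12 (cv2) and the standard library are available. Lean on these libraries where they do the work, as an engineer would, in place of code of your own. Each camera call takes 0.05 s, during which the arm holds its last target. There are 200 camera calls.

### The job

Fit the blue bayonet cap onto the water filter head on the shop counter: lower it with its lugs into the two slots at the green marks, press it fully down against the spring, and twist it clockwise (seen from above) only halfway to the lock, until the ends of its grip bar point at the yellow marks; it must never be turned on to the red marks, where it clicks locked. Finish while still gripping the cap by its bar and holding it there, and leave the screwdriver, the tape roll and the carton where they are.

Things in the scene. Friction and masses are not known exactly. Their poses are not given: they have to be found in the camera images.
- cap: Loose blue cap, upright, about 0.12 kg. Origin: centre of underside, z up. Plug 54 mm wide, 19.5 high; 2 lugs at its foot along +x and -x (12 wide, z 0 to 6, reaching 34.5 from the axis); flange 88 wide, z 19.5 to 25.5; on top a grip bar 60 long along x (over the lugs), 14 thick (y), z 25.5 to 55.5, white stripe on top, white pointers at its ends. Either lug fits either slot.
- filter_head: Fixed white filter head on a grey base 150 x 130 x 12 mm, brass ports to 92 mm out along y. Origin: centre of underside, z up. Round socket, 100 mm outside, 75 bore, rim at z 100. Below the rim a lip of bore 59, z 90 to 100, with two slots 40 degrees wide centred on +x and -x. Fully pressed, the cap's flange meets the rim: cap origin at z 80.5, lugs 3.5 below the lip.
- entry_marks: Two green marks on the head's collar, 91 mm up and 49 to 64 mm from the axis, on +x and -x of this frame, which is the filter head's own frame: where the slots are. Fully pressed here, the cap turns only clockwise from above (negative about z); let up under the lip, the spring lifts it to origin z 84 mm.
- half_marks: Two yellow marks, likewise on +x and -x of this frame; same origin as the filter head, z up, turned 40 degrees clockwise from the slots. The cap's x axis must end along this x axis, either way round.
- lock_marks: Two red marks, likewise, turned 80 degrees clockwise from the slots: the locked position to avoid. From about 73 degrees on, the lugs rise into a 5 mm notch and click; a stop follows.
- spring_plate (a joint): Round sprung steel plate in the socket that the cap's plug presses on; 0 = up (its top then 92.5 mm above the head's origin), grows as it is pushed down (m): 12 mm with the cap fully pressed. 4 N at the start, 400 N/m, so about 9 N with the cap fully pressed.
- screwdriver: Screwdriver with orange handle lying on the counter, about 200 mm long along its x axis; leave alone.
- tape_roll: White ring-shaped roll lying flat, 60 mm in diameter, 16 mm high; origin under its centre; leave alone.
- fitting_box: Small cardboard carton 90 x 65 x 50 mm; origin under its centre; leave alone.
Things that resemble listed ones, but are neither listed nor needed, are in the scene too. Of the things that look like the cap, the largest one is meant.

How it is judged (in metres and radians):
On the way, in this order (a step that is already met when the one before it is completed fails the run):
1. the cap is gripped and lifted off the counter (height (world z) of cap above 0.03 m and contact force between the fingers and cap above 1 N), for 0.1 s.
2. the cap is pressed down in the entry slots at the green marks, its lugs below the lip (z of cap in the frame of filter_head below 0.086 m and horizontal distance between cap and filter_head below 0.006 m and angle between the x axis of cap and the x axis of filter_head, either way round below 0.26 rad), for 0.02 s.
At the end, for the whole second after the job is handed in: The cap's lugs are under the lip (within 6.5 mm of fully pressed, 6 mm of the axis, tilt under 5 degrees), its bar within 11 degrees of the yellow marks, kept there through the last second and gripped with more than 3 N; the three bystanders are within 30 mm of their starts (angle between the x axis of cap and the x axis of half_marks, either way round below 0.2 rad and z of cap in the frame of filter_head between 0.076 and 0.087 m and horizontal distance between cap and filter_head below 0.006 m and angle between cap's own z axis and vertical below 0.09 rad and contact force between the fingers and cap above 3 N and distance of each of screwdriver, tape_roll, fitting_box from where it was at the start of the episode below 0.03 m); the arm keeps its last pose, push and grip.
It fails at once if the cap is turned on to the lock (within 15 degrees of the red marks) (angle between the x axis of cap and the x axis of lock_marks, either way round below 0.26 rad and z of cap in the frame of filter_head below 0.094 m and horizontal distance between cap and filter_head below 0.01 m).
It fails at once if a bystander is knocked away (distance of any of screwdriver, tape_roll, fitting_box from where it was at the start of the episode above 0.04 m).
It also fails if it takes over 38 s, if anything falls off the work surface, if the arm or the gripper's body presses on something with over 40 N, if the wrist force passes 120 N, or if a joint passes its speed limit or range.

## Working session

There is one attempt and no reset: what is moved stays moved. The work goes in short steps, Python scripts to look and compute and a tool call to move; the robot and the scene stay as the last step left them, time stands still between calls to the robot, and variables do not carry over. Pictures are saved under pics/ and viewed, about 8 in all and at most 12, crops included, and the job is handed in when it is done.

Besides the shell and the picture viewer there is one more tool, called after "Request:" as name(argument=value, ...), one argument or row to a line, values as JSON. arm_command: Moves the arm, as the interface text tells. Its arguments: {"type":"object","properties":{"increments":{"type":"array","items":{"type":"number"}}},"required":["increments"]}

```bash
mkdir -p pics
cat > h.py <<'E'
import numpy as np, cv2
from plant import sensors, imaging, ticket
from scipy.spatial.transform import Rotation as R
def tool():
    o=sensors.get_obs(); T=np.eye(4); T[:3,:3]=R.from_euler('xyz',o['tcp_rot']).as_matrix(); T[:3,3]=o['tool_pos']; return T
def w2c(n,T=None):
    c=imaging.calibration(n)
    M=np.array(c['world_to_cam']) if 'world_to_cam' in c else np.linalg.inv(T@np.array(c['hand_eye']))
    return c,M
def back(n,px,z,T=None):
    c,M=w2c(n,T); C=np.linalg.inv(M); out=[]
    for u,v in np.atleast_2d(px):
        d=C[:3,:3]@[(u-c['cx'])/c['fx'],(v-c['cy'])/c['fy'],1]; o=C[:3,3]; out.append(o+d*(z-o[2])/d[2])
    return np.array(out)
def proj(n,P,T=None):
    c,M=w2c(n,T); p=np.atleast_2d(P)@M[:3,:3].T+M[:3,3]
    return p[:,:2]/p[:,2:]*[c['fx'],c['fy']]+[c['cx'],c['cy']]
E
python3 - <<'E'
from h import *
print(sensors.get_obs())
for n in('scene','top'):
    cv2.imwrite(f'pics/{n}0.png',imaging.capture(n)); print(imaging.calibration(n))
print(imaging.calibration('wrist'))
E
```

```text
{'time': 0.0, 'joint_positions': array([-1.34596027e+00,  3.42713242e-01,  1.52503012e+00, -1.82881820e-05,
        1.27540556e+00, -1.46006053e-01]), 'dq': array([-1.07128766e-03,  2.36733058e-05,  1.05114414e-03, -1.95700679e-03,
       -5.68183973e-04,  1.97574369e-04]), 'tau': array([-2.85335656e-03, -4.31245780e+01, -2.44226468e+01,  7.14635476e-02,
        5.58848656e-02, -9.45582701e-05]), 'tool_pos': array([ 190.17885955, -488.89633419,  226.04531784]), 'tcp_rot': array([-3.14005040e+00, -2.09115869e-04,  3.70847286e-01]), 'contact_force': array([-0.50568293,  0.19722092, -0.20984852]), 'moment': array([ 0.01749688, -0.00722471, -0.02927848]), 'grip_width': 91.81238044720519}
{'fx': 471.434124310939, 'fy': 471.434124310939, 'cx': 323.0357991794945, 'cy': 238.69304134939114, 'world_to_cam': array([[-4.36749245e-01,  8.99496157e-01, -1.25204047e-02,
         2.65964385e+02],
       [ 4.77075428e-01,  2.19798942e-01, -8.50933288e-01,
        -2.19597343e+02],
       [-7.62659251e-01, -3.77617648e-01, -5.25124536e-01,
         1.53702421e+03],
       [ 0.00000000e+00,  0.00000000
[... 265 characters left out ...]
6327843e-01,  8.78018809e-03, -8.51688744e-02,
         6.13593623e+02],
       [ 8.52584744e-02,  1.03920958e-02, -9.96304671e-01,
         1.33129564e+03],
       [ 0.00000000e+00,  0.00000000e+00,  0.00000000e+00,
         1.00000000e+00]])}
{'fx': 432.9377929022908, 'fy': 432.9377929022908, 'cx': 324.49519707551815, 'cy': 246.9536342972531, 'hand_eye': array([[-8.69974096e-04, -9.69501052e-01, -2.45085606e-01,
         6.36939710e+01],
       [ 9.99999611e-01, -8.07851022e-04, -3.54004234e-04,
        -4.69718020e-01],
       [ 1.45214820e-04, -2.45085818e-01,  9.69501377e-01,
        -1.57596907e+02],
       [ 0.00000000e+00,  0.00000000e+00,  0.00000000e+00,
         1.00000000e+00]])}
```

View pics/top0.png

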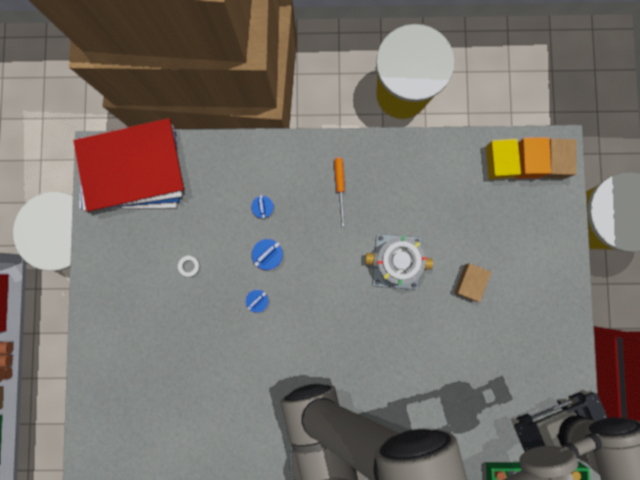

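View pics/scene0.png

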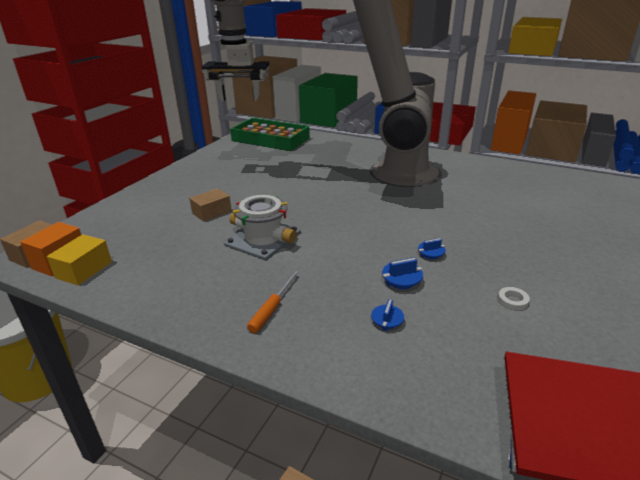

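Three blue caps appear in the top view: A (262,207), B (267,254) and C (257,301). B is clearly the widest, about 32 px against 22 px, so it should be the 88 mm cap. The filter head is at (401,261). I'll confirm B in an enlarged crop.

Run:
```python
from h import *
im=cv2.imread('pics/top0.png')
a=cv2.resize(im[190:320,237:297],None,fx=4.6,fy=4.6,interpolation=cv2.INTER_CUBIC)
b=cv2.resize(im[225:300,355:445],None,fx=5.7,fy=5.7,interpolation=cv2.INTER_CUBIC)
c=np.zeros((600,800,3),np.uint8); c[:a.shape[0],:a.shape[1]]=a; c[:b.shape[0],280:280+b.shape[1]]=b
cv2.imwrite('pics/crop1.png',c); 
hsv=cv2.cvtColor(im,cv2.COLOR_BGR2HSV)
m=cv2.inRange(hsv,(105,150,60),(125,255,255)); n,l,s,ce=cv2.connectedComponentsWithStats(m[190:320,237:297])
print(s,ce+[237,190])
print('cap',back('top',(267.5,255),25.5),'head',back('top',(401.5,260.5),100))
```

```text
[[   0    0   60  130 6713]
 [  26    7   10   20  146]
 [  15    8   10   20  119]
 [  15   50   23   22  239]
 [  22   57   23   23  312]
 [   9  101   16   15  122]
 [  14  106   17   16  149]] [[267.03441084 254.51497095]
 [267.12328767 205.98630137]
 [256.12605042 207.66386555]
 [261.0376569  248.27196653]
 [271.38461538 259.16346154]
 [252.45081967 296.48360656]
 [260.13422819 304.61744966]]
cap [[573.37951485 174.76392931  25.5       ]] head [[ 551.52302362 -192.07047176  100.        ]]
```

View pics/crop1.png

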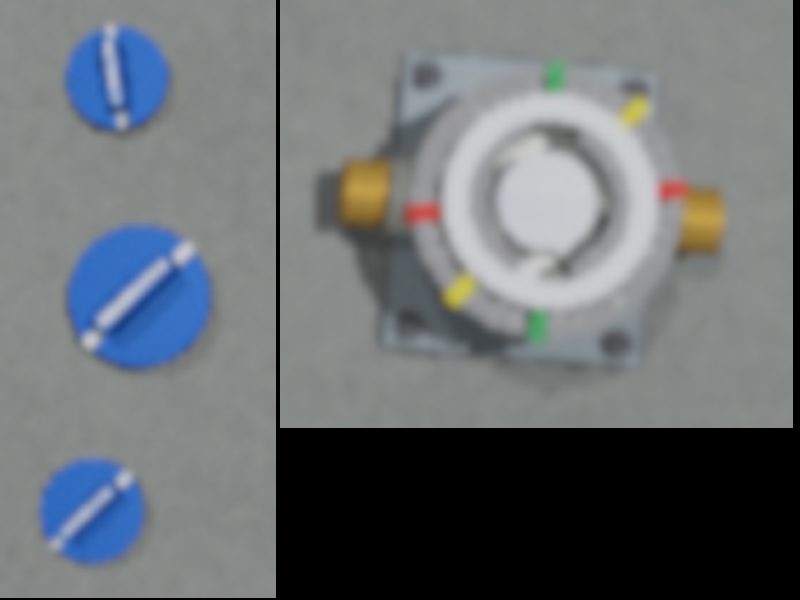

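B at top (267,254), with a flange about 31 px wide against 22 px for A and C, is the cap. Its bar points at about -46°/134° in the world. The green marks put the head's x axis at about -4°. I'm moving above the cap.

Request:
arm_command(
  increments=[0,37,-30,2,-7,0,75,-60,4,-14,0,112,-90,5,-21,0,150,-120,7,-28,0,187,-150,9,-35,0,224,-180,10,-42,0,262,-210,12,-49,0,299,-240,14,-56,0,336,-270,15,-63,0,374,-300,17,-70,0,411,-330,19,-77,0,448,-360,20,-84,0,486,-390,22,-91,0,523,-420,24,-98,0,560,-450,25,-105,0,598,-480,27,-112.5,0,598,-480,27,-112.5,0,598,-480,27,-112.5],
)

```text
time: 2.35
tool_pos: [573.1, 174.3, 199.1]
tcp_rot: [-3.14, -0.001, 2.333]
contact_force: [0.4, -1.5, -0.9]
grip_width: 91.6
```

Run:
```python
from h import *
T=tool(); np.save('T1.npy',T); im=imaging.capture('wrist'); cv2.imwrite('pics/w1.png',im)
o=sensors.get_obs(); print(o['time'],o['tool_pos'],np.degrees(o['tcp_rot']),o['joint_positions'])
```

```text
2.4 [573.1102214  173.86897803 199.40123028] [-1.79929203e+02 -1.72744857e-02  1.33663088e+02] [ 1.66875242e-01  4.99599719e-01  1.35163346e+00 -4.60987764e-04
  1.29155170e+00 -5.95062258e-01]
```

View pics/w1.png

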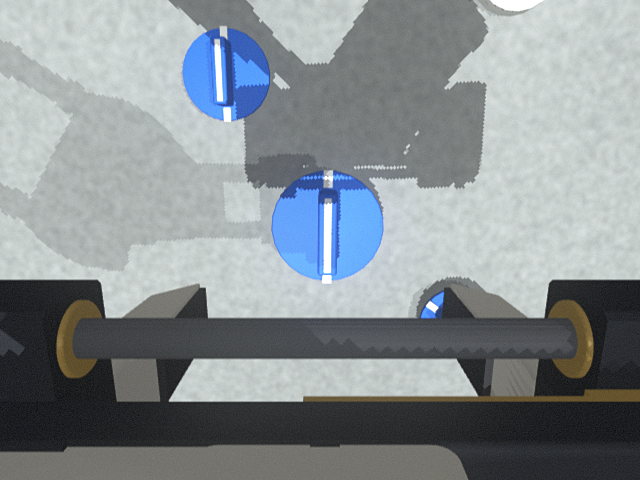

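The wrist view shows the cap with its flange spanning x 272–383 and y 170–282, centre about (327.5,226). The pointers are at (328.5,173) and (326.5,280), so the bar is nearly aligned with the tool.

Run:
```python
from h import *
T=np.load('T1.npy')
P=back('wrist',[(327.5,226),(328.5,172.5),(326.5,281)],25.5,T); print(P)
d=P[1]-P[2]; print(np.degrees(np.arctan2(d[1],d[0])))
Q=back('wrist',[(328.5,198),(327,274)],55.5,T); print('stripe',Q, Q.mean(0))
Ti=np.linalg.inv(T); print('in tool',(np.c_[np.vstack([P,Q.mean(0)]),np.ones(4)]@Ti.T)[:,:3])
```

```text
[[573.37307122 174.62211791  25.5       ]
 [545.43300704 204.90731066  25.5       ]
 [603.95341582 141.50829325  25.5       ]]
132.70853058265777
stripe [[555.88931818 193.71624837  55.5       ]
 [593.50524129 152.8796276   55.5       ]] [574.69727974 173.29793798  55.5       ]
in tool [[-7.73663830e-02  7.43233573e-01  1.73550702e+02]
 [ 4.11211525e+01  1.46548320e+00  1.73572661e+02]
 [-4.51450176e+01 -2.42904288e-02  1.73526641e+02]
 [-1.93269457e+00  7.35031855e-01  1.43549624e+02]]
```

Request:
arm_command(
  increments=[0,-1,0.5,20,1,0,-1,0.5,50,1,0,-1,0.5,80,1,0,-1,0.5,110,1,0,-1,0.5,135,1,0,-1,0.5,155,1,0,-1,0.5,165,1,0,-1,0.5,168,1,0,-1,0.5,168,1],
)

```text
time: 3.52
tool_pos: [575.1, 174.1, 32.4]
tcp_rot: [3.141, 0.001, 2.316]
contact_force: [-0.5, 0.5, -0.2]
grip_width: 92.1
```

Request:
arm_command(
  increments=[1,0,0,0,0,1,0,0,0,0,1,0,0,0,0,1,0,0,0,0,1,0,0,0,0,1,0,0,0,0,1,0,0,0,0,1,0,0,0,0],
)

```text
time: 4.53
tool_pos: [574.8, 174.3, 31.7]
tcp_rot: [-3.142, 0.0, 2.317]
contact_force: [-0.4, -0.3, 0.4]
grip_width: 16.3
```

Request:
arm_command(
  increments=[1,0,0,0,0,1,0,0,-5,0,1,0,0,-20,0,1,0,0,-45,0,1,0,0,-75,0,1,0,0,-105,0,1,0,0,-135,0,1,0,0,-155,0,1,0,0,-168,0,1,0,0,-170,0,1,0,0,-170,0],
)

```text
time: 5.9
tool_pos: [574.4, 174.3, 201.1]
tcp_rot: [-3.141, -0.001, 2.317]
contact_force: [0.5, 0.4, -2.1]
grip_width: 14.0
```

Run:
```python
from h import *
T=tool(); np.save('T2.npy',T); im=imaging.capture('wrist'); cv2.imwrite('pics/w2.png',im)
o=sensors.get_obs(); print(o['time'],o['tool_pos'],np.degrees(o['tcp_rot']),o['grip_width'],o['contact_force'])
y=T[:2,:2]; print(np.array([551.5,-192])-T[:2,3], T[:3,:3].T@(np.r_[551.5,-192,0]-T[:3,3]))
```

```text
5.95 [574.29133364 174.26666801 200.81835508] [-1.79918963e+02 -4.83808362e-02  1.32741349e+02] 13.658398404928251 [ 0.03660904  0.91289285 -0.67865255]
[ -22.89055677 -366.29744916] [-253.58003448 -265.23297323  201.22123246]
```

View pics/w2.png

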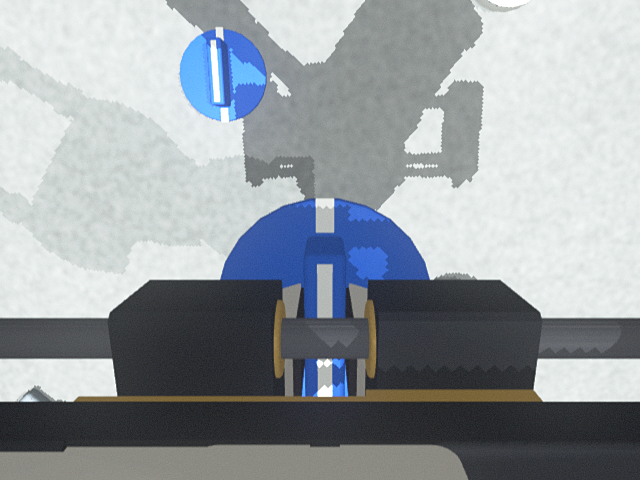

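The cap is held centred, with the far flange edge at (324,198). Next I'm carrying it beside the head, turned to entry yaw, so the wrist camera sees both.

Request:
arm_command(
  increments=[1,-10,-7,-6,-1,1,-32,-21,-14,-4,1,-60,-40,-24,-8,1,-90,-59,-34,-12,1,-120,-79,-44,-16,1,-150,-98,-49,-20,1,-180,-118,-49,-24,1,-210,-138,-49,-28,1,-240,-157,-49,-32,1,-270,-177,-49,-36,1,-295,-194,-49,-40,1,-310,-204,-49,-43,1,-315,-207,-49,-43,1,-315,-207,-49,-43,1,-315,-207,-49,-43],
)

```text
time: 7.82
tool_pos: [636.5, -196.5, 250.6]
tcp_rot: [3.141, -0.0, 3.068]
contact_force: [0.3, -0.5, -1.4]
grip_width: 13.8
```

Run:
```python
from h import *
T=tool(); np.save('T3.npy',T); im=imaging.capture('wrist'); cv2.imwrite('pics/w3.png',im)
cv2.imwrite('pics/w3c.png',cv2.resize(im[0:400,80:600],None,fx=1.5,fy=1.5,interpolation=cv2.INTER_CUBIC))
o=sensors.get_obs(); print(o['time'],o['tool_pos'],np.degrees(o['tcp_rot']),o['grip_width'],o['joint_positions'][5])
```

```text
7.875 [ 636.54448825 -196.46727858  250.75542   ] [ 1.79990487e+02 -7.79308475e-03  1.75780900e+02] 13.562997260780381 -1.9115279085393067
```

View pics/w3c.png

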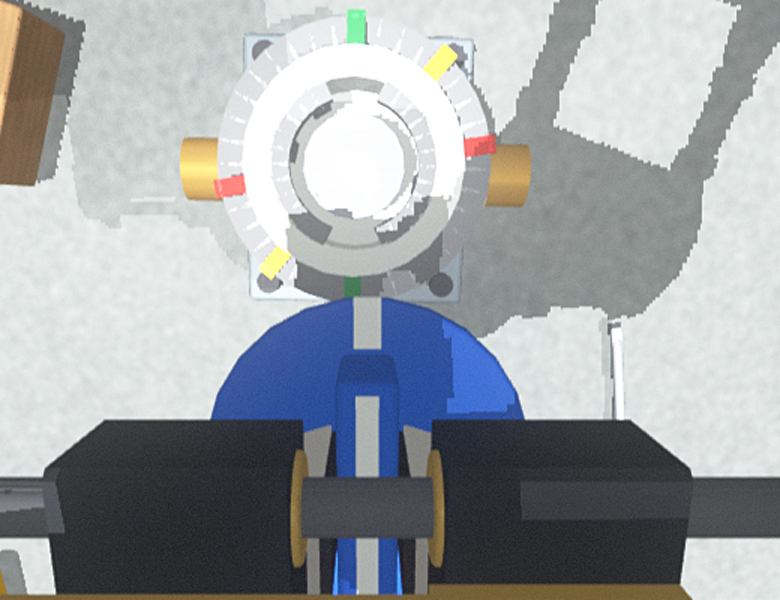

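The view shows green marks at crop (357,26) and (352,287, partly hidden), yellow at (441,62) and (275,263), and red at (480,146) and (230,187). The cap flange is below. I'll fit the centres from these.

Run:
```python
from h import *
from scipy.optimize import least_squares
T=np.load('T3.npy'); im=cv2.imread('pics/w3.png'); hsv=cv2.cvtColor(im,cv2.COLOR_BGR2HSV); Ti=np.linalg.inv(T)
tl=lambda P:(np.c_[P,np.ones(len(P))]@Ti.T)[:,:3]
def cen(lo,hi,uv):
    x,y=int(uv[0]/1.5+80),int(uv[1]/1.5); w=18; x0,y0=x-w,max(y-w,0)
    m=cv2.inRange(hsv[y0:y+w,x0:x+w],lo,hi); M=cv2.moments(m,True); return (M['m10']/M['m00']+x0,M['m01']/M['m00']+y0)
px=[cen((50,100,60),(80,255,255),(357,26)),cen((20,100,100),(35,255,255),(441,62)),cen((20,100,100),(35,255,255),(275,263)),cen((0,120,100),(8,255,255),(480,146)),cen((0,120,100),(8,255,255),(230,187))]
W=back('wrist',px,91,T)
r=56.5
off=np.radians([180,140,-40,100,-80])   # head-frame angle of each mark; green top lies at head -x or +x
def f(p): a=off+p[2]; return np.r_[W[:,0]-p[0]-r*np.cos(a),W[:,1]-p[1]-r*np.sin(a)]
s=least_squares(f,[551,-192,-0.07]); print('px',np.round(px,1)); print('head',s.x[:2],np.degrees(s.x[2]),'res',s.fun.round(1))
print('pairs mid',(W[1]+W[2])/2,(W[3]+W[4])/2)
print('head in tool',tl(np.array([[*s.x[:2],91]])))
for tag in('w3',):
    b=cv2.inRange(hsv,(105,150,60),(128,255,255)); pts=[]
    for u in list(range(226,312,4))+list(range(338,428,4)):
        v=np.nonzero(b[190:285,u])[0]
        if len(v): pts.append((u,190+v[0]))
    A=tl(back('wrist',pts,T[2,3]-6.2,T))[:,:2]
    c=least_squares(lambda p:np.hypot(A[:,0]-p[0],A[:,1]-p[1])-44,[0,0],loss='soft_l1'); print('cap tool',c.x,np.abs(c.fun).max(),np.sqrt(np.mean(c.fun**2)))
    c=least_squares(lambda p:np.hypot(A[:,0]-p[0],A[:,1]-p[1])-p[2],[0,0,44],loss='soft_l1'); print('free r',c.x)
```

```text
px [[317.   17.3]
 [373.4  41.3]
 [263.3 174. ]
 [399.8  96.8]
 [233.3 124. ]]
head [ 549.72340212 -196.18665622] -5.3605872969486175 res [-2.2 -1.2  2.   0.5  0.9  0.   1.9 -1.5  2.4 -2.7]
pairs mid [ 550.11698196 -196.02575632   91.        ] [ 550.42361102 -196.34888202   91.        ]
head in tool [[ 86.52728397  -6.18456141 159.65834512]]
cap tool [ 0.09317912 -0.25141006] 0.9985264659432929 0.36353663733275965
free r [ 1.72574953 -0.22458274 42.62196581]
```

Request:
arm_command(
  increments=[1,6,0,0,6,1,15,0,0,16,1,25,0,0,26,1,35,-1,0,36,1,45,-1,0,46,1,55,-1,0,56,1,65,-1,0,66,1,75,-2,0,76,1,85,-2,0,86,1,95,-2,0,96,1,105,-2,0,106,1,115,-3,0,116,1,125,-3,0,126,1,135,-3,0,136,1,145,-3,0,146,1,155,-4,0,156,1,163,-4,0,166,1,170,-4,0,175,1,172,-4,0,181,1,172,-4,0,181],
)

```text
time: 10.38
tool_pos: [464.7, -188.1, 251.1]
tcp_rot: [3.141, -0.001, -0.09]
contact_force: [-0.2, -0.2, -1.5]
grip_width: 13.6
```

Request:
arm_command(
  increments=[1,0,0,0,0,1,0,0,0,0],
)

```text
time: 10.62
tool_pos: [464.8, -188.5, 250.7]
tcp_rot: [3.142, -0.0, -0.09]
contact_force: [-0.1, 0.0, -1.1]
grip_width: 13.8
```

Run:
```python
from h import *
T=tool(); np.save('T4.npy',T); im=imaging.capture('wrist'); cv2.imwrite('pics/w4.png',im)
cv2.imwrite('pics/w4c.png',cv2.resize(im[0:400,80:600],None,fx=1.5,fy=1.5,interpolation=cv2.INTER_CUBIC))
o=sensors.get_obs(); print(o['time'],o['tool_pos'],np.degrees(o['tcp_rot']),o['grip_width'],o['joint_positions'][5])
```

```text
10.675 [ 464.78886128 -188.56589935  250.68972486] [ 1.79998658e+02 -4.23782825e-04 -5.19561868e+00] 14.0039423089959 1.1231677945188159
```

View pics/w4c.png

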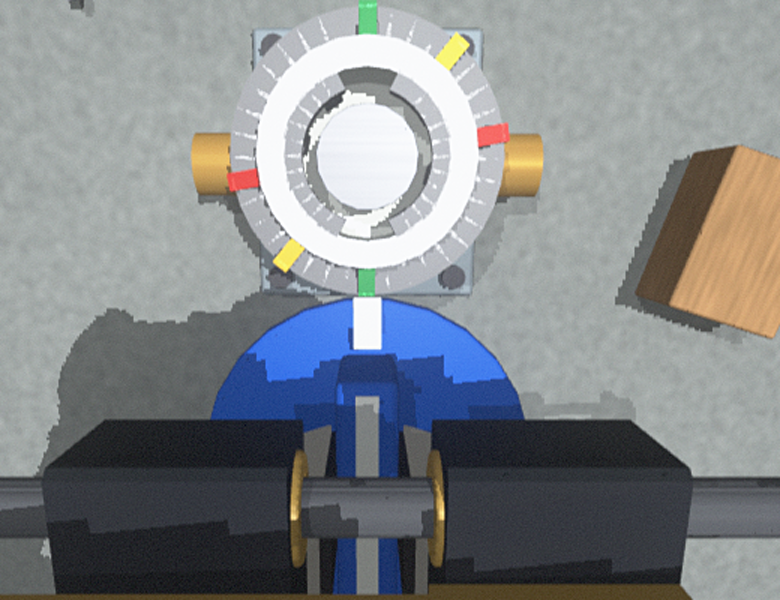

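The head is seen from the opposite side: green at (368,18) and (367,282), yellow at (452,51) and (288,254), red at (493,135) and (243,180). The cap axis column is about 367.5. The bar and the green marks are collinear.

Run:
```python
from h import *
from scipy.optimize import least_squares
def meas(k,uvs,off):
    T=np.load(f'T{k}.npy'); im=cv2.imread(f'pics/w{k}.png'); hsv=cv2.cvtColor(im,cv2.COLOR_BGR2HSV)
    lim=[((50,100,60),(80,255,255)),((20,100,100),(35,255,255)),((20,100,100),(35,255,255)),((0,120,100),(8,255,255)),((0,120,100),(8,255,255))]
    px=[]
    for (lo,hi),uv in zip(lim,uvs):
        x,y=int(uv[0]/1.5+80),int(uv[1]/1.5); w=18; x0,y0=x-w,max(y-w,0)
        m=cv2.inRange(hsv[y0:y+w,x0:x+w],lo,hi); M=cv2.moments(m,True); px.append((M['m10']/M['m00']+x0,M['m01']/M['m00']+y0))
    W=back('wrist',px,91,T); a0=np.radians(off)
    f=lambda p:np.r_[W[:,0]-p[0]-p[3]*np.cos(a0+p[2]),W[:,1]-p[1]-p[3]*np.sin(a0+p[2])]
    s=least_squares(f,[551,-194,-0.09,56]); print(k,s.x[:2],np.degrees(s.x[2]),s.x[3],s.fun.round(1))
    return s.x
a=meas(3,[(357,26),(441,62),(275,263),(480,146),(230,187)],np.array([180,140,-40,100,-80]))
b=meas(4,[(368,18),(452,51),(288,254),(493,135),(243,180)],np.array([0,-40,140,-80,100]))
m=(a+b)/2; print(m,np.degrees(m[2]))
T=np.load('T4.npy'); print('in tool now',T[:3,:3].T@(np.r_[m[:2],91]-T[:3,3]), 'b in tool',T[:3,:3].T@(np.r_[b[:2],91]-T[:3,3]))
```

```text
3 [ 554.07854344 -195.81296652] -5.362174701348214 58.96789813912572 [-0.2  0.  -0.2  0.2  0.2 -0.2  0.1  0.3 -0.1 -0.2]
4 [ 550.4963115 -196.6187204] -5.4186355230025125 59.16209009117574 [ 0.1  0.   0.1 -0.1 -0.1  0.1 -0.1 -0.2  0.1  0.1]
[ 5.52287427e+02 -1.96215843e+02 -9.40803172e-02  5.90649941e+01] -5.3904051121753636
in tool now [ 87.77140004  -0.26115568 159.75505136] b in tool [ 86.02393218   0.30166071 159.75488949]
```

Request:
arm_command(
  increments=[1,10,0,0,0.2,1,30,0,0,0.2,1,55,0,10,0.2,1,75,0,35,0.2,1,86,0,65,0.2,1,86.3,-0.3,90,0.2,1,86.3,-0.3,105,0.2,1,86.3,-0.3,110,0.2,1,86.3,-0.3,110,0.2,1,86.3,-0.3,110,0.2],
)

```text
time: 11.92
tool_pos: [551.2, -196.6, 141.8]
tcp_rot: [3.141, -0.002, -0.095]
contact_force: [0.3, 0.2, -1.3]
grip_width: 13.7
```

Run:
```python
from h import *
T=tool(); np.save('T5.npy',T); im=imaging.capture('wrist'); sc=imaging.capture('scene'); cv2.imwrite('pics/w5.png',im); cv2.imwrite('pics/s5.png',sc)
print(proj('scene',[552.3,-196.2,100]))
c=np.zeros((560,800,3),np.uint8); a=cv2.resize(sc[150:270,200:330],None,fx=4,fy=4,interpolation=cv2.INTER_CUBIC); c[:480,:520]=a
b=cv2.resize(im[0:300,180:460],None,fx=1,fy=1.); c[:300,520:800]=b
cv2.imwrite('pics/c5.png',c)
o=sensors.get_obs(); print(o['time'],o['tool_pos'],np.degrees(o['tcp_rot']),o['contact_force'])
```

```text
[[259.6248789  203.74056576]]
12.025 [ 551.06310136 -196.55267865  141.67478877] [ 1.79957388e+02 -9.55726326e-02 -5.45690491e+00] [-0.17206386  0.21794717 -1.18660726]
```

View pics/c5.png

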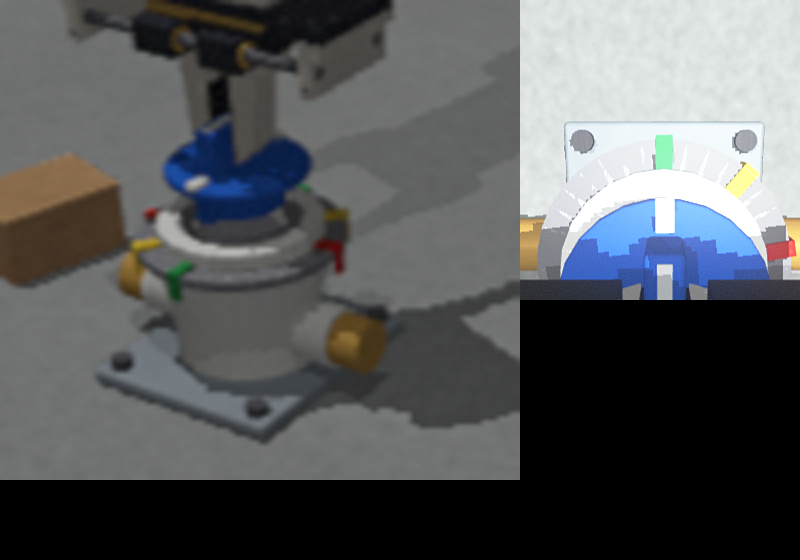

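The cap is centred over the bore in both views: the wrist flange centre is at column 665 and the green mark at 664. I'm descending slowly and watching the force.

Request:
arm_command(
  increments=[1,0,0,3,0,1,0,0,6,0,1,0,0,8,0,1,0,0,10,0,1,0,0,12,0,1,0,0,14,0,1,0,0,14,0],
)

```text
time: 12.9
tool_pos: [550.8, -196.3, 126.6]
tcp_rot: [3.141, -0.0, -0.095]
contact_force: [1.4, 1.1, -0.6]
grip_width: 14.0
```

Request:
arm_command(
  increments=[1,0,0,2,0,1,0,0,4,0,1,0,0,6,0,1,0,0,6,0],
)

```text
time: 13.4
tool_pos: [550.8, -196.4, 121.0]
tcp_rot: [3.141, -0.0, -0.095]
contact_force: [-0.3, 1.1, 3.5]
grip_width: 13.7
```

It is in the slots and the spring force has begun. I'm pressing fully down.

Request:
arm_command(
  increments=[1,0,0,2,0,1,0,0,4,0,1,0,0,6,0,1,0,0,8,0,1,0,0,8.5,0,1,0,0,8.5,0],
)

```text
time: 14.15
tool_pos: [550.8, -196.4, 112.6]
tcp_rot: [3.141, -0.001, -0.095]
contact_force: [-0.9, 0.9, 6.7]
grip_width: 13.5
```

Request:
arm_command(
  increments=[1,0,0,0.5,2,1,0,-0.1,0.5,6,1,0,-0.2,0.5,10,1,0.1,-0.4,0.5,15,1,0.1,-0.5,0.5,20,1,0.1,-0.5,0.5,20],
)

```text
time: 14.9
tool_pos: [551.4, -196.2, 112.4]
tcp_rot: [3.141, -0.002, -0.445]
contact_force: [0.4, -1.0, 7.1]
grip_width: 13.7
```

Request:
arm_command(
  increments=[1,0,-0.1,0,5,1,0.1,-0.2,0,10,1,0.1,-0.4,0,15,1,0.1,-0.5,0,19,1,0.1,-0.5,0,20,1,0.1,-0.5,0,20,1,0.1,-0.5,0,20],
)

```text
time: 15.78
tool_pos: [551.7, -195.8, 112.4]
tcp_rot: [-3.141, -0.002, -0.793]
contact_force: [-0.4, -0.6, 6.8]
grip_width: 13.9
```

Run:
```python
from h import *
T=tool(); np.save('T6.npy',T); im=imaging.capture('wrist'); sc=imaging.capture('scene'); cv2.imwrite('pics/w6.png',im)
c=np.zeros((560,800,3),np.uint8); c[:440,:480]=cv2.resize(sc[160:270,210:330],None,fx=4,fy=4,interpolation=cv2.INTER_CUBIC)
c[:340,480:800]=im[0:340,160:480]; cv2.imwrite('pics/c6.png',c)
o=sensors.get_obs(); print(o['time'],o['tool_pos'],np.degrees(o['tcp_rot']),o['contact_force'],o['moment'],o['grip_width'])
```

```text
15.875 [ 551.72911162 -195.79852821  112.40011887] [-1.79971333e+02 -1.16228520e-01 -4.54511161e+01] [-0.33822782  0.69227811  7.26466186] [0.07198932 0.06044592 0.07744479] 13.784180975348026
```

View pics/c6.png

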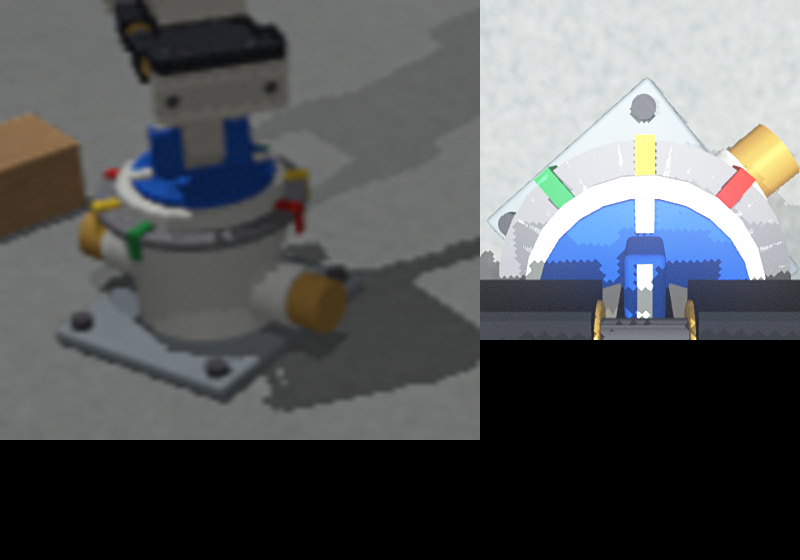

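The white pointer at column 645 lines up with the yellow mark at column 645, and the flange sits on the rim. Nothing needs changing, so I'm handing in.

```bash
python3 -c "
from plant import ticket,sensors
ticket.close_job(); o=sensors.get_obs(); print(o['time'],o['tool_pos'],o['tcp_rot'],o['contact_force'],o['grip_width'])"
```

```text
the job is handed in; nothing more can be done
the job is handed in; nothing more can be done
```

The largest blue cap is in the filter head, pressed down and turned clockwise 40° from the slots. The gripper is still holding it by its bar, and the job was handed in at about 16 s. The hand-in gives no verdict.

**Last checks, before handing in:**
- **Angle:** the cap's pointer lines up with the yellow mark in the wrist view. The tool yaw is -45.45°, against a target of about -45.4°.
- **Depth:** the push reads 7.3 N, about 8.5 N after correcting for a -1.2 N reading in free air, against about 9 N expected at full press. From the tool height, the cap origin is about 81 mm up, where 80.5 is fully down and the limit is 87.
- **Grip:** the fingers are 13.8 mm apart on the 14 mm bar.
- **Bystanders:** the arm carried everything well above them. I did not measure their positions again at the end.

**Disagreements:**
- **Head position:** the two wrist views, taken half a turn apart, differed by 3.6 mm along x, so I used their average. The first top-view estimate was about 4 mm off in y. The cap went into the slots with no sign of catching.
- **Head angle:** the top view gave -3.9° and the wrist views gave -5.4°. I used the wrist value, and the marks lined up with it.

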